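# Run-down check of a loaded hardware carousel

## Robot

A 7-joint arm with a two-finger parallel gripper is mounted at the origin on the work surface. World frame = base frame: x ahead of the robot, y to its left, z up, the work surface at z = 0. Lengths are in m, angles in rad, forces in N, time in s.
With the tool pointing down it reaches from about 0.35 to 0.9 m from the base axis. Payload 8.1 kg.
Tool frame: the origin (TCP) lies between the finger pads, 19 mm behind the fingertips; this is the grasp point; z points along the fingers, y is the line along which they close (so a half turn about z gives the same grasp; the last joint's range is limited). The gripper opens to 92 mm and grips with 3 to 60 N. Pads are 19 mm wide; open, the fingers measure 130 mm over their backs; the gripper's body (75 mm by 190 mm) begins 47 mm behind the grasp point.
Start: joints at [-1.207, 0.434, 0.025, 1.573, -0.012, 1.134, -0.075], TCP at [0.281, 0.558, 0.246] pointing down, gripper open.
Joint ranges: [-2.62, 2.62], [-0.44, 2.09], [-1.27, 1.32], [0.08, 2.57], [-1.32, 4.46], [0.12, 2], [-2.74, 2.74]. Speed limits (rad/s): [2.22, 2.22, 3.01, 3.01, 3.14, 3.14, 3.14].

## Interface

Orientations are given as a rotation vector (axis times angle).
In Python, from cell import arm gives the robot as it stands.
- The arm moves only by the tool carry_out, never from a script. Its argument "commands" is a list of rows, each a list of 7 numbers: the opening, from 0 (shut) to 1 (fully open), then the shift along the tool's x, y, z each as a share of 0.025 m, from -1 to 1, then the turn, a rotation vector about the tool's x, y, z each as a share of 0.1 rad, from -1 to 1. A call has 1 to 8 rows; each row shifts and turns the commanded pose from where the row before left it, along the tool's axes as they then stand; what a row does not reach is not made up. A row lasts 1/10 s, in which the tool goes at most 50 mm and 8.59 degrees, less where a joint would pass 70% of its speed; a pose out of reach is approached as far as the arm can. A call with a number of a shift or a turn outside -1 to 1 is refused whole. A call with a gripper value outside its range is refused whole. The fingers move at their own pace and stop on an object; "squeeze" is the grip in N (left out, the last holds). Time passes only in rows, so rows that do not move let the fingers close. It gives the time, the measured TCP pose, the force, the opening and the grip force at its end, in the units of the state.
- arm.observe(): the state, without advancing time (a new reading comes with each control period).
- arm.get_image(name): name is "scene" or "top" or "wrist"; returns a dict with "pixels" (400x640x3 uint8, red, green, blue), "range_z" (400x640 float32, m along the optical axis (not along the pixel's ray), 0 where there is no reading), "mtx" (3x3 intrinsics, pixels), "R" (3x3) and "t" (3): a world point X has camera coordinates R X + t; the wrist camera has in their place "tool_from_camera" (4x4, takes a point from camera to tool coordinates, whose origin is the TCP and whose axes are the flange's). Camera axes: x right, y down, z forward; pixel columns grow to the right and rows downward; lengths in m; the calibration is good to about 2 mm. A picture is of the moment at which its call begins: read the wrist's pose just before it.
- arm.sign_off(): hands the job in; it is judged then, once.
The state is a dict: "clock": time; "joints": joint angles; "dq": joint speeds; "joint_efforts": joint torques, N m; "position": TCP position; "ee_rot": TCP orientation; "force": force on the tool from outside, world axes, zero at the start; "ft_torque": the same for the moment, N m; "width": opening from 0.0 (shut) to 1.0 (fully open); "gripper_force": force on a finger pad.
Only numpy, scipy, OpenCV 4.12 (cv2) and the standard library are available. Lean on these libraries where they do the work, as an engineer would, in place of code of your own. Each camera call takes 0.05 s, during which the arm holds its last target. There are 200 camera calls.

## Task

Check that the bearing of the hardware carousel runs freely: push its red post smoothly so that the loaded tray coasts round by itself, then ride along with the fingertips hovering 1 to 5 cm above the top of the red post and centred on it to within 2 cm, touching nothing, for seven seconds on end while the tray is still visibly turning, so that the wrist camera can film it. Then let the tray come to rest; its three tins must still stand upright in their compartments, the tray must never be spun wildly, and the other things on the bench must be left alone.

Things in the scene. Friction and masses are not known exactly. Their poses are not given: they have to be found in the camera images.
- carousel_base: Fixed dark steel foot of the carousel, 85 mm radius, origin on the bench under the vertical turning axis. On it a white round tray (radius 150 mm, inner floor 38 mm and rim top 62 mm above the bench) turns without stops on a low-friction bearing. Four radial partitions 24 mm high make four compartments: one with the red post, three with a tin each.
- hub_top (a point): Centre of the top of the steel hub (radius 20 mm) in the middle of the tray, on the turning axis, 83 mm above the bench.
- carousel (a joint): Tray angle, rad, 0 at the start, counted on past full turns, positive anticlockwise from above; may be turned either way, over 2.5 rad/s is wild. Nominal inertia with tins 0.02 kg m2 (tray 1.2 kg; varies by a third), drag 0.0016 N m s/rad plus 0.0009 N m dry friction: from 1.3 rad/s it coasts about 15 s (10 to 20).
- post_top (a point): Centre of the flat top of the upright red post that stands on the tray: a cylinder of 30 mm diameter, 115 mm from the turning axis, top 140 mm above the bench, free to be pushed from the side between 100 and 140 mm above the bench (all else on the tray is below 90 mm). Turns with the tray.
- tin_blue: Loose blue tin with a steel lid, 60 mm diameter, 50 mm high, about 0.2 kg, standing in a compartment of the tray about 90 mm from the turning axis (top 88 mm above the bench). Origin at the centre of its underside, z up.
- tin_green: Loose green tin with a steel lid, 60 mm diameter, 50 mm high, about 0.2 kg, standing in a compartment of the tray about 90 mm from the turning axis (top 88 mm above the bench). Origin at the centre of its underside, z up.
- tin_yellow: Loose yellow tin with a steel lid, 60 mm diameter, 50 mm high, about 0.2 kg, standing in a compartment of the tray about 90 mm from the turning axis (top 88 mm above the bench). Origin at the centre of its underside, z up.
- spirit_bottle: Bystander: white bottle, 72 mm diameter, 150 mm high, standing on the bench at the left of the carousel. Origin at the centre of its underside.
- filler_can: Bystander: blue can with a pale label, 80 mm diameter, 90 mm high, standing on the bench at the right of the carousel. Origin at the centre of its underside.
- white_tub: Bystander: open white plastic tub, 120 x 160 x 60 mm, on the bench at the left. Origin at the centre of its underside.
There are look-alikes about, which are no part of the job. Leave any purple look-alike of the tin_yellow alone.

How it is judged:
By the outcome, as a careful person would: the job done as asked, in the order asked, and still so for the second after the job is handed in, with the robot touching nothing.
It also fails if it takes over 72 s, if anything falls off the work surface, if the arm or the gripper's body presses on something with over 40 N, if the wrist force passes 120 N, or if a joint passes its speed limit or range.

## Working session

There is one attempt and no reset: what is moved stays moved. The work goes in short steps, Python scripts to look and compute and a tool call to move; the robot and the scene stay as the last step left them, time stands still between calls to the robot, and variables do not carry over. Pictures are saved under pics/ and viewed, at most 10 in all, crops included, and the job is handed in when it is done.

Besides the shell and the picture viewer there is one more tool, called after "Call:" as name(argument=value, ...) on one line, values as JSON. carry_out: Moves the arm, as the interface text tells. Shift numbers are shares of 0.025 m and turn numbers shares of 0.1 rad, none past 1 either way. Its arguments: {"type":"object","properties":{"commands":{"type":"array"},"squeeze":{"type":"number"}},"required":["commands"]}

```bash
mkdir -p pics; ls; cat > h.py <<'E'
import numpy as np, cv2
from cell import arm
def snap(n,f=None):
    im=arm.get_image(n)
    if f: cv2.imwrite('pics/'+f,im['pixels'][:,:,::-1])
    return im
def pts(im):
    z=im['range_z'];v,u=np.mgrid[:400,:640]
    K=im['mtx'];c=np.stack([(u-K[0,2])/K[0,0]*z,(v-K[1,2])/K[1,1]*z,z],-1)
    return (c-im['t'])@im['R']
E
python3 - <<'E'
from h import *
s=arm.observe();print({k:np.round(v,3) for k,v in s.items()})
for n in ('scene','top'):
    im=snap(n,n+'0.png');P=pts(im);h=cv2.cvtColor(im['pixels'],cv2.COLOR_RGB2HSV)
    print(n,-im['R'].T@im['t'],im['R'][2])
    m=(((h[...,0]<8)|(h[...,0]>172))&(h[...,1]>140)&(h[...,2]>60)).astype('uint8')
    k,l,st,c=cv2.connectedComponentsWithStats(m)
    for i in range(1,k):
        if st[i,4]>40:
            q=P[(l==i)&(im['range_z']>0)];print(st[i],c[i],q.min(0),q.max(0),np.median(q,0))
            t=q[q[:,2]>q[:,2].max()-.008];print('top',t.mean(0),len(t))
E
```

```text
pics
{'clock': np.float64(0.0), 'joints': array([-1.207,  0.435,  0.025,  1.574, -0.012,  1.134, -0.075]), 'dq': array([ 0.001, -0.001,  0.   , -0.001,  0.001, -0.   ,  0.   ]), 'joint_efforts': array([ 1.0000e-03, -6.6785e+01,  9.8500e-01, -3.1446e+01, -6.1000e-02,
        4.3000e-02,  0.0000e+00]), 'position': array([0.281, 0.558, 0.245]), 'ee_rot': array([-7.270e-01, -3.056e+00,  3.000e-03]), 'force': array([ 0.528,  0.088, -0.632]), 'ft_torque': array([-0.015, -0.037,  0.011]), 'gripper_force': np.float64(0.0), 'width': np.float64(0.999)}
scene [1.42969977 0.76299628 0.95306078] [-0.61623958 -0.5344045  -0.57849859]
[412   0  26  29 470] [424.4893617   11.87659574] [-0.81686132 -0.51355668  0.36165239] [0.1116303  0.07694987 0.59502212] [-0.59098335 -0.31753705  0.4339766 ]
top [0.10986912 0.07663927 0.59236534] 2
[475   0  20  16 101] [484.17821782   7.92079208] [-0.81832962 -0.1665897   0.41458512] [-0.78980739 -0.0748071   0.48168831] [-0.80155278 -0.12382478  0.44753217]
top [-0.80172154 -0.12929047  0.47787073] 6
[551   0  60  14 335] [583.79402985   4.90149254] [-0.81658033
[... 8857 characters left out ...]
632498] 10
[604 264  16  16  58] [610.4137931  270.74137931] [-0.81709042  0.77465915 -0.714477  ] [-0.78637169  0.84663221 -0.64531905] [-0.80389399  0.79388408 -0.68667521]
top [-0.79989485  0.7832065  -0.6472485 ] 4
[613 266  22  18 112] [624.51785714 274.625     ] [-0.82211661  0.80127005 -0.71066743] [-0.78601987  0.89805019 -0.63496629] [-0.80282211  0.86052796 -0.66829731]
top [-0.79483974  0.84383036 -0.63871441] 3
top [0.33576581 0.01227044 1.32886759] [ 0.16172879  0.00433295 -0.98682573]
[291 190  13  16 158] [297.26582278 197.14556962] [0.51242534 0.04958199 0.03883806] [0.54382125 0.08394305 0.14526557] [0.52055524 0.06379738 0.13808796]
top [0.52604269 0.06403516 0.14058243] 85
```

View pics/scene0.png

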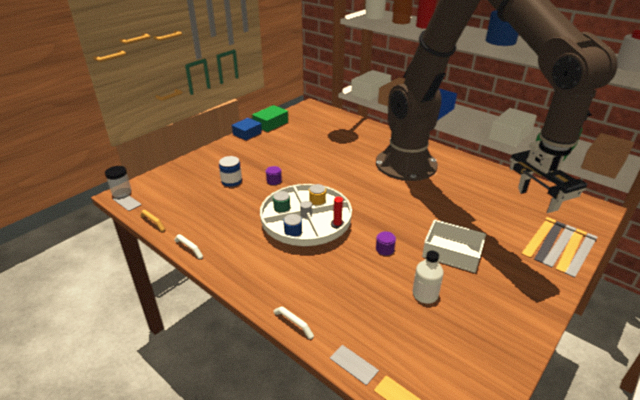

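View pics/top0.png

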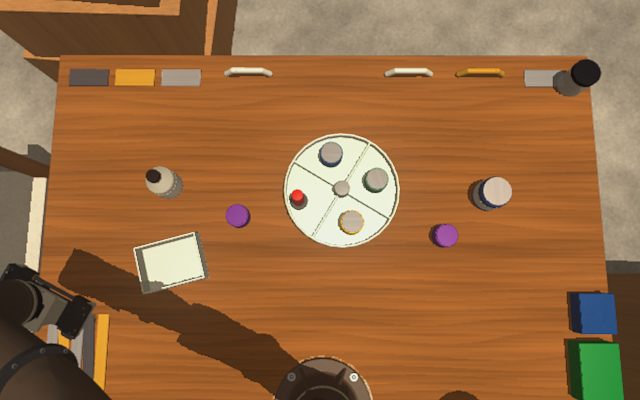

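```bash
python3 - <<'E'
from h import *
im=snap('top');P=pts(im);h=cv2.cvtColor(im['pixels'],cv2.COLOR_RGB2HSV)
D=np.linalg.norm(P[...,:2]-[.6,-.02],axis=-1)
m=(im['range_z']>0)&(P[...,2]>.012)&(P[...,2]<.45)&(P[...,0]>.2)&(P[...,0]<1.1)&(abs(P[...,1])<.6)
k,l,st,c=cv2.connectedComponentsWithStats(m.astype('uint8'))
for i in range(1,k):
    if st[i,4]>40:
        q=P[l==i];print(st[i],np.round(q.min(0),3),np.round(q.max(0),3))
# rim fit
r=m&(abs(P[...,2]-.062)<.004)&(P[...,0]>.3)
k,l,st,c=cv2.connectedComponentsWithStats(((P[...,2]>.05)&m).astype('uint8'))
q=P[r][:,:2]
best=None
rng=np.random.default_rng(0)
for _ in range(2000):
    a=q[rng.choice(len(q),3,replace=False)]
    A=np.c_[2*a,np.ones(3)]
    try:s=np.linalg.solve(A,(a**2).sum(1))
    except Exception: continue
    d=np.linalg.norm(q-s[:2],axis=1);n=(abs(d-.147)<.004).sum()
    if best is None or n>best[0]:best=(n,s[:2],d)
n,s,d=best;g=q[abs(d-.147)<.006];A=np.c_[2*g,np.ones(len(g))];x=np.linalg.lstsq(A,(g**2).sum(1),rcond=None)[0]
print('rim',n,x[:2],np.sqrt(x[2]+x[:2]@x[:2]))
C=x[:2]
w=m&(np.linalg.norm(P[...,:2]-C,axis=-1)<.028)&(abs(P[...,2]-.083)<.005);print('hub',P[w].mean(0),w.sum())
E
```

```text
[225  67  48   9 275] [0.883 0.142 0.013] [0.901 0.274 0.045]
[385  67  48   9 272] [ 0.883 -0.304  0.012] [ 0.902 -0.173  0.043]
[457  68  48   9 278] [ 0.883 -0.505  0.012] [ 0.901 -0.373  0.045]
[  284   133   116   115 10291] [ 0.405 -0.197  0.029] [0.705 0.101 0.146]
[146 166  37  33 887] [0.536 0.377 0.013] [0.606 0.448 0.157]
[ 473  176   39   34 1018] [ 0.506 -0.476  0.013] [ 0.587 -0.399  0.097]
[226 204  25  24 449] [0.459 0.194 0.012] [0.516 0.253 0.059]
[432 223  27  24 480] [ 0.409 -0.349  0.012] [ 0.468 -0.288  0.058]
[134 232  76  62 990] [0.287 0.298 0.012] [0.442 0.482 0.067]
[   6  269   91   71 3046] [0.21  0.458 0.233] [0.344 0.6   0.45 ]
rim 614 [ 0.55476537 -0.04819733] 0.14655788917522394
hub [ 0.55422864 -0.04777735  0.08361522] 171
```

Top view: carousel hub at pixel (342,188), red post at (297,198). The bottle is at (160,180), the purple decoys are at (237,215) and (445,235), and the filler can is at (495,192). The scene view agrees. The post–hub distance is 0.115 m and the post top is 0.14 m, both as specified.

I'll line the tool up with the world axes, close the fingers and move over.

Call:
carry_out(commands=[[0,0,0,0,0,0,-1],[0,0,0,0,0,0,-1],[0,0,0,0,0,0,-1],[0,0,0,0,0,0,-1],[0,0,0,0,0,0,-0.67],[0,0,-0.5,0,0,0,0],[0,-0.4,-1,0,0,0,0],[0,-0.4,-1,0,0,0,0]], squeeze=5)

```text
clock: 0.95
position: [0.3011, 0.4941, 0.2451]
ee_rot: [-0.002, -3.141, 0.001]
force: [1.2, 0.4, 0.0]
width: 0.352
gripper_force: 0.0
```

Call:
carry_out(commands=[[0,-0.4,-1,0,0,0,0],[0,-0.4,-1,0,0,0,0],[0,-0.4,-1,0,0,0,0],[0,-0.4,-1,0,0,0,0],[0,-0.4,-1,0,0,0,0],[0,-0.4,-1,0,0,0,0],[0,-0.4,-1,0,0,0,0],[0,-0.4,-1,0,0,0,0]])

```text
clock: 1.75
position: [0.3812, 0.2936, 0.2455]
ee_rot: [-0.004, -3.141, 0.0]
force: [0.4, 1.0, 0.5]
width: 0.003
gripper_force: 0.0
```

Call:
carry_out(commands=[[0,-0.6,-1,0,0,0,0],[0,-0.6,-1,0,0,0,0],[0,-0.6,-1,0,0,0,0],[0,-0.6,-1,0,0,0,0],[0,-0.5,-1,0,0,0,0],[0,-0.5,-1,0,0,0,0],[0,-0.3,-1,0,0,0,0],[0,0,0,0,0,0,0]])

```text
clock: 2.55
position: [0.4741, 0.1161, 0.2455]
ee_rot: [0.013, 3.141, -0.002]
force: [-0.4, -0.2, -0.7]
width: 0.005
gripper_force: 0.0
```

```bash
python3 - <<'E'
from h import *
s=arm.observe();print(s['clock'],s['position'],s['ee_rot'],s['joints'],s['width'])
E
```

```text
2.55 [0.47413306 0.11609355 0.24546784] [ 1.26849047e-02  3.14147999e+00 -2.26809251e-03] [-0.46364317  0.21006701  0.13542198  1.90540968 -0.03124729  1.02859345
  1.24769656] 0.005243828233578478
```

Call:
carry_out(commands=[[0,-0.4,-1,0,0,0,0],[0,-0.4,-1,0,0,0,0],[0,0,0,1,0,0,0],[0,0,0,1,0,0,0],[0,0,0,1,0,0,0],[0,0,0,1,0,0,0],[0,0,0,0.7,0,0,0],[0,0,0,0,0,0,0]])

```text
clock: 3.35
position: [0.4915, 0.0706, 0.1261]
ee_rot: [-0.002, -3.137, 0.001]
force: [0.1, 0.6, 0.9]
width: 0.005
gripper_force: 0.0
```

```bash
python3 - <<'E'
from h import *
s=arm.observe();print(s['clock'],s['position'],s['ee_rot'],s['force'])
im=snap('scene','s1.png');cv2.imwrite('pics/s1c.png',cv2.resize(im['pixels'][120:260,220:420,::-1],None,fx=4,fy=4))
im=snap('wrist','w1.png');print(im['tool_from_camera'].round(3),im['mtx'])
E
```

```text
3.35 [0.49154701 0.07061759 0.12609003] [-1.70468938e-03 -3.13719469e+00  1.31288872e-03] [0.06320895 0.59636995 0.91200527]
[[-0.001 -0.96  -0.281  0.075]
 [ 1.    -0.001 -0.001 -0.   ]
 [ 0.001 -0.281  0.96  -0.139]
 [ 0.     0.     0.     1.   ]] [[282.60768354   0.         322.12765405]
 [  0.         282.60768354 202.89884285]
 [  0.           0.           1.        ]]
```

View pics/s1c.png

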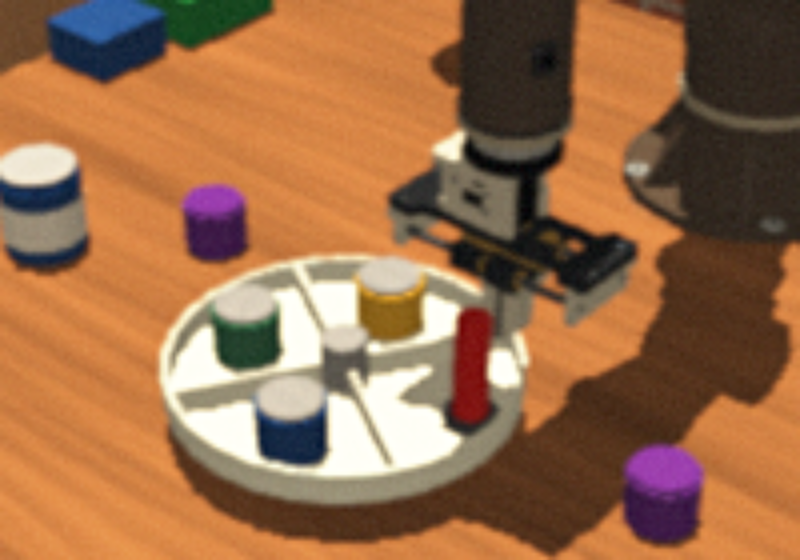

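View pics/w1.png

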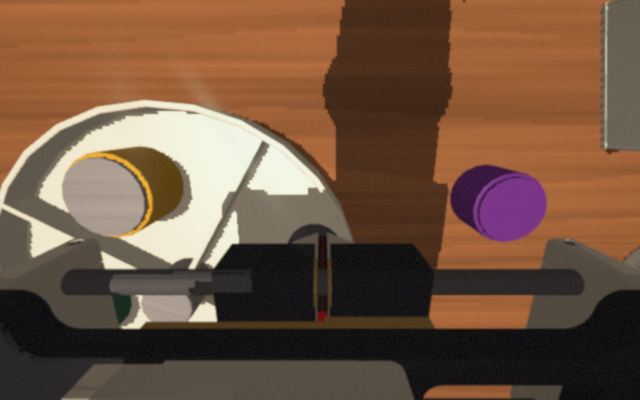

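The scene crop shows the closed fingers just behind the post (post at crop (470,365)) on its robot side, clear of the tins. In the wrist view the post is hidden behind the fingers near (322,240). Next I'll set up a post-angle estimator and work out the push rows.

```bash
cat >> h.py <<'E'
C=np.array([.5545,-.048]); R=.1153
def angle():
    im=arm.get_image('scene');t=arm.observe()['clock']-.05   # picture is of the start of the call
    P=pts(im);h=cv2.cvtColor(im['pixels'],cv2.COLOR_RGB2HSV)
    d=np.linalg.norm(P[...,:2]-C,axis=-1)
    m=((h[...,0]<6)|(h[...,0]>172))&(h[...,1]>150)&(P[...,2]>.05)&(P[...,2]<.15)&(abs(d-R)<.035)
    q=P[m];cam=-im['R'].T@im['t']
    c=np.median(q[:,:2],0);v=c-cam[:2];c=c+.012*v/np.linalg.norm(v)-C
    return t,np.arctan2(c[1],c[0]),np.hypot(*c),len(q)
E
python3 - <<'E'
from h import *
for i in range(2):print(angle())
t0=np.arctan2(.112,-.028)
t=np.arange(0,11)*.1;th=t0-.8*t**2
p=R*np.c_[np.cos(th),np.sin(th)];d=np.diff(p,axis=0)/.025
print(np.c_[-d[:,0],d[:,1]].round(2),th)
E
```

```text
(3.45, np.float64(1.8360064527313078), np.float64(0.11532080888648391), 217)
(3.5, np.float64(1.8336002848553654), np.float64(0.11524568273322602), 224)
[[-0.04  0.01]
 [-0.11  0.02]
 [-0.18  0.04]
 [-0.26  0.04]
 [-0.33  0.03]
 [-0.41  0.  ]
 [-0.48 -0.05]
 [-0.54 -0.11]
 [-0.59 -0.21]
 [-0.62 -0.32]] [1.81577499 1.80777499 1.78377499 1.74377499 1.68777499 1.61577499
 1.52777499 1.42377499 1.30377499 1.16777499 1.01577499]
```

Call:
carry_out(commands=[[0,-0.24,-0.26,0,0,0,0],[0,-0.05,0,0,0,0,0],[0,-0.05,0,0,0,0,0],[0,-0.06,0.01,0,0,0,0],[0,-0.11,0.02,0,0,0,0],[0,-0.18,0.04,0,0,0,0],[0,-0.26,0.04,0,0,0,0],[0,-0.33,0.03,0,0,0,0]])

```text
clock: 4.35
position: [0.5264, 0.0679, 0.128]
ee_rot: [-0.001, 3.142, 0.0]
force: [-0.2, 0.8, 0.2]
width: 0.002
gripper_force: 0.0
```

Call:
carry_out(commands=[[0,-0.41,0,0,0,0,0],[0,-0.48,-0.05,0,0,0,0],[0,-0.54,-0.11,0,0,0,0],[0,-0.59,-0.21,0,0,0,0],[0,-0.62,-0.32,0,0,0,0],[0,-0.3,-0.18,0,0,0,0],[0.6,-0.1,-0.05,-0.4,0,0,0],[0.6,0,0,-1,0,0,0]])

```text
clock: 5.15
position: [0.6007, 0.0442, 0.1618]
ee_rot: [-0.001, -3.137, 0.001]
force: [0.1, 0.1, 0.9]
width: 0.129
gripper_force: 0.0
```

```bash
python3 - <<'E'
from h import *
s=arm.observe();print(s['clock'],s['position'],s['force'])
a=np.array([angle() for i in range(6)]);print(a.round(4));np.save('a.npy',a)
print(np.polyfit(a[:,0]-a[0,0],np.unwrap(a[:,1]),1))
E
```

```text
5.15 [0.6006817  0.04421053 0.16184943] [0.05789244 0.13046847 0.94425234]
[[5.150e+00 4.672e-01 1.131e-01 2.200e+02]
 [5.200e+00 3.777e-01 1.126e-01 2.190e+02]
 [5.250e+00 2.936e-01 1.135e-01 2.150e+02]
 [5.300e+00 2.113e-01 1.128e-01 2.280e+02]
 [5.350e+00 1.268e-01 1.124e-01 2.370e+02]
 [5.400e+00 4.330e-02 1.120e-01 2.270e+02]]
[-1.6884335   0.46439527]
```

```bash
cat >> h.py <<'E'
from scipy.optimize import least_squares
from scipy.integrate import solve_ivp
def model(p,T,t0):   # p: theta0, speed0 (clockwise), 1/inertia scale
    T=np.atleast_1d(T);k=1/(.02*p[2])
    tau=1/(k*.0016);f=.0009/.0016;s=np.clip(T-t0,0,tau*np.log((p[1]+f)/f))
    w=(p[1]+f)*np.exp(-s/tau)-f
    return p[0]-((p[1]+f)*tau*(1-np.exp(-s/tau))-f*s), w
def fit(a):
    t0=a[0,0];y=np.unwrap(a[:,1],discont=np.pi)
    for _ in range(3):
        g=lambda p:np.r_[(np.array(model(p,a[:,0],t0)[0])-y)/.015,(p[2]-1)/.25]
        r=least_squares(g,[y[0],1.6,1.]).x
        y=y+2*np.pi*np.round((model(r,a[:,0],t0)[0]-y)/2/np.pi)
    g0=(model(r,a[:,0],t0)[0]-y)
    return r,t0,g0
def plan(a,cmdpos,n=8,z=.189,step=.0245,lag=0.,z0=None):
    r,t0,res=fit(a);t=arm.observe()['clock'];p=np.array(cmdpos,float)
    print('fit',r.round(3),'res',res[-4:].round(3),'w now',model(r,t,t0)[1])
    for i in range(1,n+1):
        th=model(r,t+.1*i+lag,t0)[0][0];q=C+R*np.array([np.cos(th),np.sin(th)])
        d=np.r_[q,z]-p;d=np.clip(d,-step,step)
        c=np.round(np.r_[-d[0],d[1],-d[2]]/.025,2);p=p+c*[-.025,.025,-.025]
        print([.6,*c.tolist(),0,0,0],'err mm',np.round(1000*(q-p[:2])))
    print('end',p.round(4))
E
python3 - <<'E'
from h import *
a=np.load('a.npy')
s=arm.observe();print(s['clock'],s['position'],s['width'])
plan(a,s['position'],16)
E
```

```text
5.45 [0.60128454 0.04492063 0.16283879] 0.38742235354570564
fit [0.465 1.711 0.999] res [ 0.001 -0.001 -0.    -0.   ] w now [1.65711328]
[0.6, -0.98, -0.98, -0.98, 0, 0, 0] err mm [ 42. -92.]
[0.6, -0.98, -0.98, -0.07, 0, 0, 0] err mm [ 12. -85.]
[0.6, -0.15, -0.98, 0.0, 0, 0, 0] err mm [ -0. -78.]
[0.6, 0.42, -0.98, 0.0, 0, 0, 0] err mm [ -0. -68.]
[0.6, 0.51, -0.98, 0.0, 0, 0, 0] err mm [  0. -57.]
[0.6, 0.57, -0.98, 0.0, 0, 0, 0] err mm [ -0. -43.]
[0.6, 0.63, -0.98, 0.0, 0, 0, 0] err mm [  0. -27.]
[0.6, 0.66, -0.98, 0.0, 0, 0, 0] err mm [-0. -8.]
[0.6, 0.69, -0.46, 0.0, 0, 0, 0] err mm [ 0. -0.]
[0.6, 0.69, -0.03, 0.0, 0, 0, 0] err mm [0. 0.]
[0.6, 0.67, 0.08, 0.0, 0, 0, 0] err mm [-0.  0.]
[0.6, 0.65, 0.18, 0.0, 0, 0, 0] err mm [-0. -0.]
[0.6, 0.61, 0.26, 0.0, 0, 0, 0] err mm [-0. -0.]
[0.6, 0.57, 0.34, 0.0, 0, 0, 0] err mm [0. 0.]
[0.6, 0.5, 0.42, 0.0, 0, 0, 0] err mm [ 0. -0.]
[0.6, 0.43, 0.48, 0.0, 0, 0, 0] err mm [-0. -0.]
end [ 0.464  -0.1193  0.1891]
```

Call:
carry_out(commands=[[0.6,-0.3,-0.98,-1,0,0,0],[0.6,-0.3,-0.98,-0.05,0,0,0],[0.6,-0.1,-0.98,0,0,0,0],[0.6,0,-0.98,0,0,0,0],[0.6,0.1,-0.98,0,0,0,0],[0.6,0.3,-0.98,0,0,0,0],[0.6,0.43,-0.98,0,0,0,0],[0.6,0.55,-0.98,0,0,0,0]])

```text
clock: 6.25
position: [0.5842, -0.1519, 0.1885]
ee_rot: [0.001, -3.14, -0.0]
force: [-0.2, 0.0, 0.3]
width: 0.602
gripper_force: 0.0
```

```bash
cat > track.py <<'E'
from h import *
import sys
a=np.load('a.npy')
s=arm.observe();print(s['clock'],s['position'].round(4))
for i in range(int(sys.argv[1])):
    x=angle()
    if abs(x[2]-R)<.012 and x[3]>60: a=np.vstack([a,x])
    print(np.round(x,3))
np.save('a.npy',a)
s=arm.observe();p=s['position']
plan(a,np.r_[p[:2],p[2]],int(sys.argv[2]),lag=float(sys.argv[3]))
E
python3 track.py 1 8 0
```

```text
6.25 [ 0.5842 -0.1519  0.1885]
[ 6.250e+00 -1.263e+00  1.150e-01  2.090e+02]
fit [0.46  1.668 0.95 ] res [ 0.001  0.003  0.005 -0.002] w now [1.46259268]
[0.6, 0.66, -0.2, -0.02, 0, 0, 0] err mm [-0. -0.]
[0.6, 0.67, -0.01, 0.0, 0, 0, 0] err mm [ 0. -0.]
[0.6, 0.64, 0.08, 0.0, 0, 0, 0] err mm [-0.  0.]
[0.6, 0.63, 0.17, 0.0, 0, 0, 0] err mm [0. 0.]
[0.6, 0.58, 0.26, 0.0, 0, 0, 0] err mm [-0. -0.]
[0.6, 0.54, 0.33, 0.0, 0, 0, 0] err mm [-0. -0.]
[0.6, 0.49, 0.39, 0.0, 0, 0, 0] err mm [0. 0.]
[0.6, 0.42, 0.45, 0.0, 0, 0, 0] err mm [-0.  0.]
end [ 0.4654 -0.1211  0.1891]
```

Call:
carry_out(commands=[[0.6,0.66,-0.2,0,0,0,0],[0.6,0.67,-0.01,0,0,0,0],[0.6,0.64,0.08,0,0,0,0],[0.6,0.63,0.17,0,0,0,0],[0.6,0.58,0.26,0,0,0,0],[0.6,0.54,0.33,0,0,0,0],[0.6,0.49,0.39,0,0,0,0],[0.6,0.42,0.45,0,0,0,0]])

```text
clock: 7.1
position: [0.4679, -0.1141, 0.1888]
ee_rot: [-0.0, -3.14, -0.0]
force: [0.8, -0.3, 0.6]
width: 0.598
gripper_force: 0.0
```

```bash
python3 track.py 1 8 0
```

```text
7.1 [ 0.4679 -0.1141  0.1888]
[ 7.100e+00 -2.433e+00  1.160e-01  1.800e+02]
fit [0.461 1.676 0.859] res [ 0.003  0.005  0.002 -0.002] w now [1.29581149]
[0.6, 0.5, 0.29, -0.01, 0, 0, 0] err mm [0. 0.]
[0.6, 0.25, 0.53, -0.0, 0, 0, 0] err mm [0. 0.]
[0.6, 0.18, 0.55, -0.0, 0, 0, 0] err mm [-0. -0.]
[0.6, 0.12, 0.56, -0.0, 0, 0, 0] err mm [ 0. -0.]
[0.6, 0.04, 0.56, -0.0, 0, 0, 0] err mm [ 0. -0.]
[0.6, -0.03, 0.55, -0.0, 0, 0, 0] err mm [-0.  0.]
[0.6, -0.09, 0.54, -0.0, 0, 0, 0] err mm [-0.  0.]
[0.6, -0.15, 0.52, -0.0, 0, 0, 0] err mm [-0.  0.]
end [ 0.4459 -0.0095  0.1889]
```

Call:
carry_out(commands=[[0.6,0.5,0.29,0,0,0,0],[0.6,0.25,0.53,0,0,0,0],[0.6,0.18,0.55,0,0,0,0],[0.6,0.12,0.56,0,0,0,0],[0.6,0.04,0.56,0,0,0,0],[0.6,-0.03,0.55,0,0,0,0],[0.6,-0.09,0.54,0,0,0,0],[0.6,-0.15,0.52,0,0,0,0]])

```text
clock: 7.95
position: [0.4484, -0.0112, 0.1891]
ee_rot: [0.001, -3.141, -0.0]
force: [0.9, 0.9, -0.0]
width: 0.599
gripper_force: 0.0
```

```bash
python3 track.py 1 8 0
```

```text
7.95 [ 0.4484 -0.0112  0.1891]
[7.950e+00 2.807e+00 1.180e-01 1.900e+02]
fit [0.461 1.679 0.843] res [ 0.004  0.001 -0.001 -0.001] w now [1.14811045]
[0.6, -0.18, 0.68, 0.01, 0, 0, 0] err mm [-0. -0.]
[0.6, -0.27, 0.43, -0.0, 0, 0, 0] err mm [0. 0.]
[0.6, -0.32, 0.4, -0.0, 0, 0, 0] err mm [0. 0.]
[0.6, -0.36, 0.36, -0.0, 0, 0, 0] err mm [-0. -0.]
[0.6, -0.39, 0.31, -0.0, 0, 0, 0] err mm [-0. -0.]
[0.6, -0.41, 0.26, -0.0, 0, 0, 0] err mm [-0.  0.]
[0.6, -0.43, 0.22, -0.0, 0, 0, 0] err mm [-0.  0.]
[0.6, -0.44, 0.17, -0.0, 0, 0, 0] err mm [ 0. -0.]
end [0.5192 0.0618 0.1889]
```

Call:
carry_out(commands=[[0.6,-0.18,0.68,0,0,0,0],[0.6,-0.27,0.43,0,0,0,0],[0.6,-0.32,0.4,0,0,0,0],[0.6,-0.36,0.36,0,0,0,0],[0.6,-0.39,0.31,0,0,0,0],[0.6,-0.41,0.26,0,0,0,0],[0.6,-0.43,0.22,0,0,0,0],[0.6,-0.44,0.17,0,0,0,0]])

```text
clock: 8.8
position: [0.5196, 0.059, 0.1892]
ee_rot: [0.0, -3.142, 0.0]
force: [-0.2, -0.3, -0.4]
width: 0.597
gripper_force: 0.0
```

```bash
python3 track.py 1 16 0
```

```text
8.8 [0.5196 0.059  0.1892]
[8.80e+00 1.85e+00 1.15e-01 2.06e+02]
fit [0.459 1.666 0.895] res [ 0.006  0.001 -0.01   0.005] w now [1.03857582]
[0.6, -0.73, 0.26, 0.01, 0, 0, 0] err mm [0. 0.]
[0.6, -0.47, 0.04, 0.0, 0, 0, 0] err mm [0. 0.]
[0.6, -0.46, -0.01, 0.0, 0, 0, 0] err mm [ 0. -0.]
[0.6, -0.46, -0.06, 0.0, 0, 0, 0] err mm [-0.  0.]
[0.6, -0.44, -0.1, 0.0, 0, 0, 0] err mm [-0.  0.]
[0.6, -0.42, -0.13, 0.0, 0, 0, 0] err mm [-0. -0.]
[0.6, -0.4, -0.18, 0.0, 0, 0, 0] err mm [-0.  0.]
[0.6, -0.37, -0.21, 0.0, 0, 0, 0] err mm [0. 0.]
[0.6, -0.35, -0.24, 0.0, 0, 0, 0] err mm [0. 0.]
[0.6, -0.33, -0.27, 0.0, 0, 0, 0] err mm [-0.  0.]
[0.6, -0.29, -0.29, 0.0, 0, 0, 0] err mm [-0.  0.]
[0.6, -0.26, -0.31, 0.0, 0, 0, 0] err mm [0. 0.]
[0.6, -0.23, -0.33, 0.0, 0, 0, 0] err mm [0. 0.]
[0.6, -0.2, -0.34, 0.0, 0, 0, 0] err mm [0. 0.]
[0.6, -0.17, -0.35, 0.0, 0, 0, 0] err mm [-0.  0.]
[0.6, -0.13, -0.36, 0.0, 0, 0, 0] err mm [0. 0.]
end [ 0.6641 -0.0122  0.1891]
```

Call:
carry_out(commands=[[0.6,-0.73,0.26,0,0,0,0],[0.6,-0.47,0.04,0,0,0,0],[0.6,-0.46,-0.01,0,0,0,0],[0.6,-0.46,-0.06,0,0,0,0],[0.6,-0.44,-0.1,0,0,0,0],[0.6,-0.42,-0.13,0,0,0,0],[0.6,-0.4,-0.18,0,0,0,0],[0.6,-0.37,-0.21,0,0,0,0]])

```text
clock: 9.65
position: [0.6131, 0.0483, 0.1893]
ee_rot: [-0.0, -3.142, 0.0]
force: [-0.5, -0.3, 0.0]
width: 0.602
gripper_force: 0.0
```

```bash
python3 track.py 1 16 0
```

```text
9.65 [0.6131 0.0483 0.1893]
[9.65e+00 9.69e-01 1.13e-01 2.21e+02]
fit [0.456 1.65  0.952] res [ 0.006 -0.013 -0.012  0.011] w now [0.94721466]
[0.6, -0.69, -0.37, 0.01, 0, 0, 0] err mm [-0.  0.]
[0.6, -0.3, -0.3, 0.0, 0, 0, 0] err mm [-0.  0.]
[0.6, -0.27, -0.32, 0.0, 0, 0, 0] err mm [ 0. -0.]
[0.6, -0.24, -0.34, 0.0, 0, 0, 0] err mm [ 0. -0.]
[0.6, -0.2, -0.36, 0.0, 0, 0, 0] err mm [ 0. -0.]
[0.6, -0.17, -0.37, 0.0, 0, 0, 0] err mm [0. 0.]
[0.6, -0.14, -0.38, 0.0, 0, 0, 0] err mm [-0.  0.]
[0.6, -0.1, -0.38, 0.0, 0, 0, 0] err mm [-0.  0.]
[0.6, -0.06, -0.38, 0.0, 0, 0, 0] err mm [ 0. -0.]
[0.6, -0.04, -0.38, 0.0, 0, 0, 0] err mm [-0. -0.]
[0.6, -0.0, -0.38, 0.0, 0, 0, 0] err mm [ 0. -0.]
[0.6, 0.03, -0.37, 0.0, 0, 0, 0] err mm [ 0. -0.]
[0.6, 0.05, -0.36, 0.0, 0, 0, 0] err mm [-0. -0.]
[0.6, 0.09, -0.36, 0.0, 0, 0, 0] err mm [0. 0.]
[0.6, 0.11, -0.34, 0.0, 0, 0, 0] err mm [0. 0.]
[0.6, 0.13, -0.32, 0.0, 0, 0, 0] err mm [-0. -0.]
end [ 0.6595 -0.0958  0.1891]
```

Call:
carry_out(commands=[[0.6,-0.69,-0.37,0,0,0,0],[0.6,-0.3,-0.3,0,0,0,0],[0.6,-0.27,-0.32,0,0,0,0],[0.6,-0.24,-0.34,0,0,0,0],[0.6,-0.2,-0.36,0,0,0,0],[0.6,-0.17,-0.37,0,0,0,0],[0.6,-0.14,-0.38,0,0,0,0],[0.6,-0.1,-0.38,0,0,0,0]])

```text
clock: 10.5
position: [0.6653, -0.0224, 0.1893]
ee_rot: [-0.0, 3.142, -0.0]
force: [-0.5, 0.3, 0.4]
width: 0.603
gripper_force: 0.0
```

```bash
python3 track.py 1 8 0
```

```text
10.5 [ 0.6653 -0.0224  0.1893]
[1.05e+01 1.71e-01 1.13e-01 2.25e+02]
fit [0.454 1.638 0.992] res [-0.011 -0.017 -0.005  0.013] w now [0.86110589]
[0.6, -0.16, -0.67, 0.01, 0, 0, 0] err mm [ 0. -0.]
[0.6, -0.01, -0.39, 0.0, 0, 0, 0] err mm [-0.  0.]
[0.6, 0.03, -0.38, 0.0, 0, 0, 0] err mm [ 0. -0.]
[0.6, 0.06, -0.38, 0.0, 0, 0, 0] err mm [0. 0.]
[0.6, 0.08, -0.36, 0.0, 0, 0, 0] err mm [-0. -0.]
[0.6, 0.12, -0.35, 0.0, 0, 0, 0] err mm [ 0. -0.]
[0.6, 0.14, -0.34, 0.0, 0, 0, 0] err mm [0. 0.]
[0.6, 0.16, -0.32, 0.0, 0, 0, 0] err mm [0. 0.]
end [ 0.655  -0.1046  0.1891]
```

Call:
carry_out(commands=[[0.6,-0.16,-0.67,0,0,0,0],[0.6,-0.01,-0.39,0,0,0,0],[0.6,0.03,-0.38,0,0,0,0],[0.6,0.06,-0.38,0,0,0,0],[0.6,0.08,-0.36,0,0,0,0],[0.6,0.12,-0.35,0,0,0,0],[0.6,0.14,-0.34,0,0,0,0],[0.6,0.16,-0.32,0,0,0,0]])

```text
clock: 11.35
position: [0.6543, -0.102, 0.1893]
ee_rot: [-0.0, 3.142, -0.0]
force: [0.3, -0.2, 0.1]
width: 0.6
gripper_force: 0.0
```

```bash
python3 track.py 1 8 0
```

```text
11.35 [ 0.6543 -0.102   0.1893]
[ 1.135e+01 -5.260e-01  1.140e-01  2.060e+02]
fit [0.453 1.635 1.001] res [-0.018 -0.008  0.008  0.005] w now [0.77114585]
[0.6, 0.25, -0.5, 0.02, 0, 0, 0] err mm [-0. -0.]
[0.6, 0.22, -0.27, -0.0, 0, 0, 0] err mm [ 0. -0.]
[0.6, 0.23, -0.25, -0.0, 0, 0, 0] err mm [-0. -0.]
[0.6, 0.25, -0.23, -0.0, 0, 0, 0] err mm [-0. -0.]
[0.6, 0.26, -0.21, -0.0, 0, 0, 0] err mm [-0. -0.]
[0.6, 0.27, -0.19, -0.0, 0, 0, 0] err mm [-0. -0.]
[0.6, 0.28, -0.16, -0.0, 0, 0, 0] err mm [-0. -0.]
[0.6, 0.29, -0.15, -0.0, 0, 0, 0] err mm [0. 0.]
end [ 0.6023 -0.153   0.1889]
```

Call:
carry_out(commands=[[0.6,0.25,-0.5,0,0,0,0],[0.6,0.22,-0.27,0,0,0,0],[0.6,0.23,-0.25,0,0,0,0],[0.6,0.25,-0.23,0,0,0,0],[0.6,0.26,-0.21,0,0,0,0],[0.6,0.27,-0.19,0,0,0,0],[0.6,0.28,-0.16,0,0,0,0],[0.6,0.29,-0.15,0,0,0,0]])

```text
clock: 12.2
position: [0.6028, -0.1506, 0.1893]
ee_rot: [-0.0, 3.142, 0.0]
force: [0.4, 0.8, -1.1]
width: 0.598
gripper_force: 0.0
```

```bash
python3 track.py 1 8 0
```

```text
12.2 [ 0.6028 -0.1506  0.1893]
[ 1.220e+01 -1.157e+00  1.150e-01  2.090e+02]
fit [0.453 1.633 1.008] res [-0.009  0.005 -0.     0.006] w now [0.68713694]
[0.6, 0.45, -0.24, 0.01, 0, 0, 0] err mm [0. 0.]
[0.6, 0.29, -0.09, 0.0, 0, 0, 0] err mm [-0.  0.]
[0.6, 0.3, -0.06, 0.0, 0, 0, 0] err mm [-0. -0.]
[0.6, 0.3, -0.05, 0.0, 0, 0, 0] err mm [-0.  0.]
[0.6, 0.3, -0.02, 0.0, 0, 0, 0] err mm [ 0. -0.]
[0.6, 0.29, -0.01, 0.0, 0, 0, 0] err mm [0. 0.]
[0.6, 0.29, 0.01, 0.0, 0, 0, 0] err mm [0. 0.]
[0.6, 0.28, 0.03, 0.0, 0, 0, 0] err mm [0. 0.]
end [ 0.5391 -0.1623  0.1891]
```

Call:
carry_out(commands=[[0.6,0.45,-0.24,0,0,0,0],[0.6,0.29,-0.09,0,0,0,0],[0.6,0.3,-0.06,0,0,0,0],[0.6,0.3,-0.05,0,0,0,0],[0.6,0.3,-0.02,0,0,0,0],[0.6,0.29,-0.01,0,0,0,0],[0.6,0.29,0.01,0,0,0,0],[0.6,0.28,0.03,0,0,0,0]])

```text
clock: 13.05
position: [0.5403, -0.161, 0.1893]
ee_rot: [-0.0, 3.142, 0.0]
force: [-0.2, -0.2, 0.4]
width: 0.602
gripper_force: 0.0
```

```bash
python3 track.py 1 8 0
```

```text
13.05 [ 0.5403 -0.161   0.1893]
[ 1.305e+01 -1.699e+00  1.150e-01  1.950e+02]
fit [0.453 1.633 1.006] res [ 0.005  0.001  0.008 -0.002] w now [0.60453251]
[0.6, 0.4, 0.02, 0.01, 0, 0, 0] err mm [-0. -0.]
[0.6, 0.26, 0.06, 0.0, 0, 0, 0] err mm [-0.  0.]
[0.6, 0.26, 0.09, 0.0, 0, 0, 0] err mm [ 0. -0.]
[0.6, 0.25, 0.09, 0.0, 0, 0, 0] err mm [0. 0.]
[0.6, 0.23, 0.11, 0.0, 0, 0, 0] err mm [-0. -0.]
[0.6, 0.23, 0.12, 0.0, 0, 0, 0] err mm [ 0. -0.]
[0.6, 0.22, 0.12, 0.0, 0, 0, 0] err mm [0. 0.]
[0.6, 0.2, 0.14, 0.0, 0, 0, 0] err mm [-0.  0.]
end [ 0.488  -0.1422  0.189 ]
```

Call:
carry_out(commands=[[0.6,0.4,0.02,0,0,0,0],[0.6,0.26,0.06,0,0,0,0],[0.6,0.26,0.09,0,0,0,0],[0.6,0.25,0.09,0,0,0,0],[0.6,0.23,0.11,0,0,0,0],[0.6,0.23,0.12,0,0,0,0],[0.6,0.22,0.12,0,0,0,0],[0.6,0.2,0.14,0,0,0,0]])

```text
clock: 13.9
position: [0.4892, -0.1421, 0.1893]
ee_rot: [-0.0, 3.142, 0.0]
force: [-0.2, -0.5, 0.3]
width: 0.599
gripper_force: 0.0
```

```bash
python3 track.py 1 16 0; python3 -c "
from h import *
snap('wrist','w2.png')"
```

```text
13.9 [ 0.4892 -0.1421  0.1893]
[ 1.390e+01 -2.174e+00  1.160e-01  1.870e+02]
fit [0.454 1.635 1.002] res [ 0.002  0.011  0.002 -0.006] w now [0.52612993]
[0.6, 0.29, 0.17, 0.01, 0, 0, 0] err mm [0. 0.]
[0.6, 0.18, 0.16, -0.0, 0, 0, 0] err mm [ 0. -0.]
[0.6, 0.16, 0.16, -0.0, 0, 0, 0] err mm [-0. -0.]
[0.6, 0.16, 0.17, -0.0, 0, 0, 0] err mm [-0. -0.]
[0.6, 0.15, 0.17, -0.0, 0, 0, 0] err mm [ 0. -0.]
[0.6, 0.13, 0.17, -0.0, 0, 0, 0] err mm [-0.  0.]
[0.6, 0.13, 0.18, -0.0, 0, 0, 0] err mm [ 0. -0.]
[0.6, 0.11, 0.18, -0.0, 0, 0, 0] err mm [-0.  0.]
[0.6, 0.1, 0.18, -0.0, 0, 0, 0] err mm [-0.  0.]
[0.6, 0.1, 0.19, -0.0, 0, 0, 0] err mm [ 0. -0.]
[0.6, 0.08, 0.18, -0.0, 0, 0, 0] err mm [-0. -0.]
[0.6, 0.08, 0.18, -0.0, 0, 0, 0] err mm [0. 0.]
[0.6, 0.06, 0.19, -0.0, 0, 0, 0] err mm [-0. -0.]
[0.6, 0.06, 0.18, -0.0, 0, 0, 0] err mm [ 0. -0.]
[0.6, 0.05, 0.18, -0.0, 0, 0, 0] err mm [0. 0.]
[0.6, 0.04, 0.18, -0.0, 0, 0, 0] err mm [0. 0.]
end [ 0.4415 -0.0709  0.189 ]
```

View pics/w2.png

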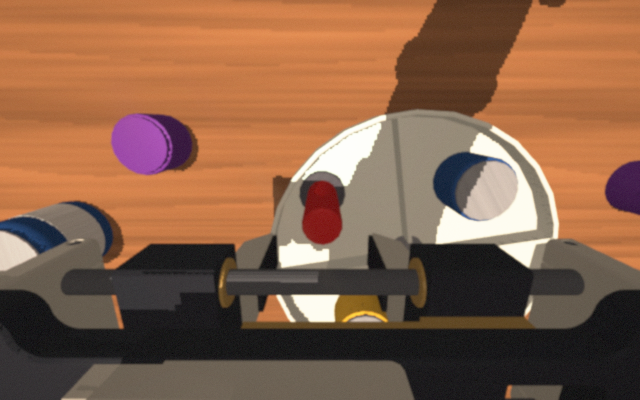

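The wrist view shows the red post top at (322,225), centred between the open fingertips (the model predicts (322,230)), with the tins upright. I'll keep following for margin.

Call:
carry_out(commands=[[0.6,0.37,0.25,0,0,0,0],[0.6,0.18,0.16,0,0,0,0],[0.6,0.16,0.16,0,0,0,0],[0.6,0.16,0.17,0,0,0,0],[0.6,0.15,0.17,0,0,0,0],[0.6,0.13,0.17,0,0,0,0],[0.6,0.13,0.18,0,0,0,0],[0.6,0.11,0.18,0,0,0,0]])

```text
clock: 14.8
position: [0.4546, -0.106, 0.1893]
ee_rot: [-0.0, 3.142, 0.0]
force: [0.7, -1.3, 0.1]
width: 0.601
gripper_force: 0.0
```

```bash
python3 track.py 1 8 0
```

```text
14.8 [ 0.4546 -0.106   0.1893]
[ 1.480e+01 -2.613e+00  1.170e-01  1.780e+02]
fit [0.454 1.636 1.   ] res [ 0.012  0.005 -0.003 -0.005] w now [0.44923956]
[0.6, 0.13, 0.26, 0.01, 0, 0, 0] err mm [ 0. -0.]
[0.6, 0.08, 0.18, -0.0, 0, 0, 0] err mm [-0. -0.]
[0.6, 0.08, 0.18, -0.0, 0, 0, 0] err mm [0. 0.]
[0.6, 0.07, 0.18, -0.0, 0, 0, 0] err mm [0. 0.]
[0.6, 0.05, 0.19, -0.0, 0, 0, 0] err mm [-0. -0.]
[0.6, 0.05, 0.18, -0.0, 0, 0, 0] err mm [-0. -0.]
[0.6, 0.04, 0.18, -0.0, 0, 0, 0] err mm [-0. -0.]
[0.6, 0.04, 0.17, -0.0, 0, 0, 0] err mm [0. 0.]
end [ 0.4407 -0.0672  0.189 ]
```

Call:
carry_out(commands=[[0.6,0.13,0.26,0,0,0,0],[0.6,0.08,0.18,0,0,0,0],[0.6,0.08,0.18,0,0,0,0],[0.6,0.07,0.18,0,0,0,0],[0.6,0.05,0.19,0,0,0,0],[0.6,0.05,0.18,0,0,0,0],[0.6,0.04,0.18,0,0,0,0],[0.6,0.04,0.17,0,0,0,0]])

```text
clock: 15.65
position: [0.4413, -0.068, 0.1893]
ee_rot: [-0.0, 3.142, 0.0]
force: [1.3, -1.1, -0.1]
width: 0.596
gripper_force: 0.0
```

Call:
carry_out(commands=[[0.6,0,0.1,-0.5,0,0,0],[0.6,0,0,-1,0,0,0],[0.6,0,0,-1,0,0,0],[0.6,0,0,-1,0,0,0],[0.6,0,0,-0.5,0,0,0],[0.6,0,0,0,0,0,0],[0.6,0,0,0,0,0,0],[0.6,0,0,0,0,0,0]])

```text
clock: 16.45
position: [0.4408, -0.0658, 0.2883]
ee_rot: [0.0, -3.14, -0.0]
force: [0.1, 0.3, -0.3]
width: 0.604
gripper_force: 0.0
```

Call:
carry_out(commands=[[0.6,0,0,0,0,0,0],[0.6,0,0,0,0,0,0],[0.6,0,0,0,0,0,0],[0.6,0,0,0,0,0,0],[0.6,0,0,0,0,0,0],[0.6,0,0,0,0,0,0],[0.6,0,0,0,0,0,0],[0.6,0,0,0,0,0,0]])

```text
clock: 17.25
position: [0.4414, -0.0658, 0.2893]
ee_rot: [-0.0, 3.142, 0.0]
force: [-0.1, -0.1, 0.2]
width: 0.595
gripper_force: 0.0
```

Call:
carry_out(commands=[[0.6,0,0,0,0,0,0],[0.6,0,0,0,0,0,0],[0.6,0,0,0,0,0,0],[0.6,0,0,0,0,0,0],[0.6,0,0,0,0,0,0],[0.6,0,0,0,0,0,0],[0.6,0,0,0,0,0,0],[0.6,0,0,0,0,0,0]])

```text
clock: 18.05
position: [0.4414, -0.0658, 0.2893]
ee_rot: [-0.0, 3.142, 0.0]
force: [0.2, 0.5, 0.2]
width: 0.6
gripper_force: 0.0
```

Call:
carry_out(commands=[[0.6,0,0,0,0,0,0],[0.6,0,0,0,0,0,0],[0.6,0,0,0,0,0,0],[0.6,0,0,0,0,0,0],[0.6,0,0,0,0,0,0],[0.6,0,0,0,0,0,0],[0.6,0,0,0,0,0,0],[0.6,0,0,0,0,0,0]])

```text
clock: 18.85
position: [0.4414, -0.0658, 0.2893]
ee_rot: [-0.0, 3.142, 0.0]
force: [0.8, -0.3, -0.3]
width: 0.602
gripper_force: 0.0
```

Call:
carry_out(commands=[[0.6,0,0,0,0,0,0],[0.6,0,0,0,0,0,0],[0.6,0,0,0,0,0,0],[0.6,0,0,0,0,0,0],[0.6,0,0,0,0,0,0],[0.6,0,0,0,0,0,0],[0.6,0,0,0,0,0,0],[0.6,0,0,0,0,0,0]])

```text
clock: 19.65
position: [0.4414, -0.0659, 0.2893]
ee_rot: [0.0, -3.142, -0.0]
force: [0.3, -0.1, 0.3]
width: 0.601
gripper_force: 0.0
```

Call:
carry_out(commands=[[0.6,0,0,0,0,0,0],[0.6,0,0,0,0,0,0],[0.6,0,0,0,0,0,0],[0.6,0,0,0,0,0,0],[0.6,0,0,0,0,0,0],[0.6,0,0,0,0,0,0],[0.6,0,0,0,0,0,0],[0.6,0,0,0,0,0,0]])

```text
clock: 20.45
position: [0.4414, -0.0658, 0.2893]
ee_rot: [-0.0, 3.142, 0.0]
force: [0.4, -0.3, -0.1]
width: 0.594
gripper_force: 0.0
```

Call:
carry_out(commands=[[0.6,0,0,0,0,0,0],[0.6,0,0,0,0,0,0],[0.6,0,0,0,0,0,0],[0.6,0,0,0,0,0,0],[0.6,0,0,0,0,0,0],[0.6,0,0,0,0,0,0],[0.6,0,0,0,0,0,0],[0.6,0,0,0,0,0,0]])

```text
clock: 21.25
position: [0.4414, -0.0659, 0.2893]
ee_rot: [-0.0, 3.142, 0.0]
force: [0.3, 1.5, 0.4]
width: 0.601
gripper_force: 0.0
```

Call:
carry_out(commands=[[0.6,0,0,0,0,0,0],[0.6,0,0,0,0,0,0],[0.6,0,0,0,0,0,0],[0.6,0,0,0,0,0,0],[0.6,0,0,0,0,0,0],[0.6,0,0,0,0,0,0],[0.6,0,0,0,0,0,0],[0.6,0,0,0,0,0,0]])

```text
clock: 22.05
position: [0.4414, -0.0658, 0.2893]
ee_rot: [-0.0, 3.142, 0.0]
force: [-0.7, -0.1, -0.5]
width: 0.601
gripper_force: 0.0
```

Call:
carry_out(commands=[[0.6,0,0,0,0,0,0],[0.6,0,0,0,0,0,0],[0.6,0,0,0,0,0,0],[0.6,0,0,0,0,0,0],[0.6,0,0,0,0,0,0],[0.6,0,0,0,0,0,0],[0.6,0,0,0,0,0,0],[0.6,0,0,0,0,0,0]])

```text
clock: 22.85
position: [0.4414, -0.0658, 0.2893]
ee_rot: [-0.0, 3.142, 0.0]
force: [-0.4, -1.0, 0.4]
width: 0.601
gripper_force: 0.0
```

```bash
python3 - <<'E'
from h import *
print(arm.observe()['position'])
for i in range(20):
    x=angle()
    if i%6==0 or i==19:print(np.round(x,4))
im=snap('scene','s2.png');cv2.imwrite('pics/s2c.png',cv2.resize(im['pixels'][120:260,220:420,::-1],None,fx=4,fy=4))
E
```

```text
[ 0.44138203 -0.06583132  0.28929037]
[2.2850e+01 2.2169e+00 1.1570e-01 2.1500e+02]
[2.315e+01 2.219e+00 1.155e-01 2.130e+02]
[2.3450e+01 2.2173e+00 1.1570e-01 2.1600e+02]
[2.3750e+01 2.2197e+00 1.1590e-01 2.2200e+02]
[2.3800e+01 2.2216e+00 1.1560e-01 2.1600e+02]
```

View pics/s2c.png

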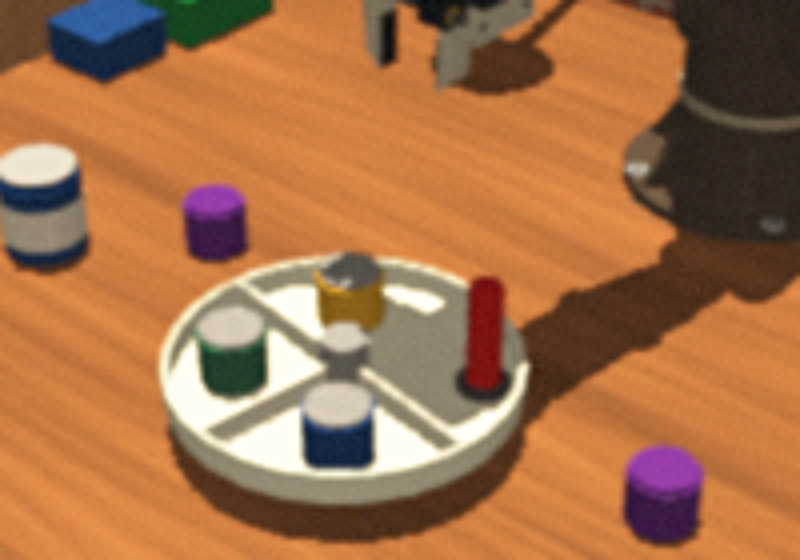

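The tray is at rest: the post angle has stayed at 2.22 rad for the last second. The three tins stand upright in their compartments at crop (350,290), (232,350) and (338,425), and the bystanders in view haven't moved.

```bash
python3 -c "
from cell import arm
print(arm.sign_off())"
```

```text
the job is handed in; nothing more can be done
None
```

The job is handed in: I pushed the tray to about 1.7 rad/s and rode about 3 cm above the post, within about 1 cm of its centre where I checked, for over 8 s. The tray then coasted to rest with all three tins upright.

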